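Screw the right lid on the panel-pin jar

ROBOT

A 6-joint arm with a two-finger parallel gripper is mounted at the origin on the work surface. World frame = base frame: x ahead of the robot, y to its left, z up, the work surface at z = 0. Lengths are in m, angles in rad, forces in N, time in s.
With the tool pointing down it reaches from about 0.3 to 0.875 m from the base axis. Payload 6.4 kg.
Tool frame: the origin (TCP) lies on the centre line of the jaws, within the pads' length; the fingertips stand 25 mm ahead of it and the grasp point (between the pads) lies 6 mm ahead of it; z points along the fingers, y is the line along which they close (so a half turn about z gives the same grasp; the last joint's range is limited). The gripper opens to 85 mm and grips with 20 to 120 N. Pads are 22 mm wide; open, the fingers measure 114 mm over their backs; the gripper's body (76 mm by 85 mm) begins 54 mm behind the grasp point. The pads swing forward as they close: fully open they stand 13 mm farther back than shut.
Start: joints at [0.996, 0.181, 1.607, -0, 1.354, -0.206], TCP at [0.207, 0.536, 0.256] pointing down, gripper open.
Joint ranges: [-2.99, 2.99], [-0.89, 2.07], [0.3, 2.58], [-1.14, 4.28], [0, 2.63], [-3.12, 3.12]. Speed limits (rad/s): [2.57, 2.57, 3.01, 3.14, 3.14, 3.14].

INTERFACE

Orientations are given as a unit quaternion [w, x, y, z].
In Python, from bench import get_obs, camera, hand_in, spot_in gives the robot as it stands.
- The arm moves only by the shell command python3 -m jog 'ROWS'. ROWS is JSON, one flat list of numbers, 7 for each row, row after row: the shift along the tool's x, y, z in m, then the turn, a rotation vector about the tool's x, y, z in rad, then the closure, from 0 (fully open) to 1 (shut). A call has 1 to 20 rows; each row is the pose to reach, as a shift and turn from the pose commanded when the call began, along the tool's axes at that moment; what a row does not reach only later rows make up. A row lasts 1/8 s, in which the tool goes at most 62.5 mm and 10.7 degrees, less where a joint would pass 70% of its speed; a pose out of reach is approached as far as the arm can. A call with a gripper value outside its range is refused whole. The fingers move at their own pace and stop on an object; the grip force is fixed at half the most. Time passes only in rows, so rows that repeat a pose let the fingers close. It gives the time, the measured TCP pose, the force, the opening and the grip force at its end, in the units of the state.
- get_obs(): the state, without advancing time (a new reading comes with each control period).
- camera(name): name is "side" or "top" or "wrist"; returns a dict with "frame" (480x640x3 uint8, red, green, blue), "mtx" (3x3 intrinsics, pixels), "extrinsics" (4x4, takes a point from camera to world coordinates). Camera axes: x right, y up, looking along -z (the intrinsics and any distortion apply to the point x, -y, -z); pixel columns grow to the right and rows downward; lengths in m; the calibration is good to about 2 mm. The wrist camera is an equidistant fisheye: a pixel r from the principal point sees the ray r / f radians off the axis. A picture is of the moment at which its call begins. There is no depth.
- hand_in(): hands the job in; it is judged then, once.
Trained networks look in a picture, given as the dict that the camera call returned (one of the last four; its "shot" number tells which), for a name from the list of things; names that differ only in an ending like _2 or _b are one class to them, and where a whole thing is asked for, a point or a joint stands for the part that bears it (a point fixed in the world has none). Each returns a list of dicts, best first, with "confidence" (0 to 1); they miss things now and then, are a little off and sometimes report something else, mostly with a low value. They report only what shows in the picture. A call takes as long as a camera call.
- spot_in(picture, name): "xyz" ([x, y, z] in m, in world coordinates, good to about 4 mm: the middle of the surface that is visible of it).
The state is a dict: "time_s": time; "q": joint angles; "dq": joint speeds; "joint_efforts": joint torques, N m; "eef_pos": TCP position; "eef_rot": TCP orientation; "wrist_force": force on the tool from outside, world axes, zero at the start; "torque": the same for the moment, N m; "opening": opening from 0.0 (shut) to 1.0 (fully open); "grasp_force": force on a finger pad.
Only numpy, scipy, OpenCV 4.12 (cv2) and the standard library are available. Lean on these libraries where they do the work, as an engineer would, in place of code of your own. Each camera call takes 0.05 s, during which the arm holds its last target. There are 200 camera calls.

TASK

Close the jar in the wooden block with the lid that fits it, the wider of the two bar-handled lids; leave the narrow lid where it is. Set the lid level on the jar's collar with its bar about an eighth of a turn (45 degrees) clockwise of the line through the collar's two gaps, turn it back anticlockwise until its lugs are over the gaps and let it drop down to the jar's shoulder, then, with it down, screw it clockwise until it stops and let go.

Things in the scene. Friction and masses are not known exactly. Their poses are not given: they have to be found in the camera images.
- lid_bar (a point): Wide dark steel lid, 84 across, 34 high, open below; upright bar on top 56 long (x), 14 thick (y), 30 high, pinched across its thickness from above. Point: on the axis inside the bar, 23 above the lid's flat top, 57 above its rim; z up. Inner lugs under both bar ends (+x, -x): 10 wide, from the wall in to 26 from the axis, 3 to 9 above the rim. Half a turn is the same. All mm.
- jar_neck (a point): Grey jar 92 across, fixed in a wood block 150 (x) by 110, 35 high. Shoulder 70 above table; on it a bare aluminium neck 44 across, tapered on top to 28, 28 high, ringed by a collar 60 across, its top 18 above the shoulder. Point: on the axis at the collar's top; z up; two 60 degree gaps in the collar, the thread starts, at +x and -x. Lid on the collar: lid_bar 54 above this point; fully down: 39.
- jar_set (a point): Same point as jar_neck with x turned 45 degrees clockwise from above: the line for the bar when the lid is first set on the collar (half a turn is the same). Lid down and bar along the gaps (x of jar_neck), it turns clockwise about 80 degrees to a stop, lugs under the collar; anticlockwise it is blocked after 20. The lid has 4 mm sideways play on the neck.
- small_lid_bar (a point): Narrow lid of the same dark steel, which does not fit: 54 mm across, 26 high, with a bar 42 long, 14 thick, 30 high on top. Point: on its axis inside the bar, 23 above its flat top, 49 above the table. Leave it alone.

How it is judged:
On the way, in this order (a step that is already met when the one before it is completed fails the run):
1. the wide lid is set level on the collar, its bar about 45 degrees clockwise of the gaps (horizontal distance between lid_bar and jar_neck below 0.012 m and angle between lid_bar's own z axis and vertical below 0.18 rad and z of lid_bar in the frame of jar_neck between 0.049 and 0.06 m and angle between the x axis of lid_bar and the x axis of jar_set, either way round below 0.42 rad), for 0.2 s.
2. it is turned back to the gaps and has dropped into the thread start (horizontal distance between lid_bar and jar_neck below 0.012 m and angle between lid_bar's own z axis and vertical below 0.18 rad and z of lid_bar in the frame of jar_neck below 0.0455 m and angle between the x axis of lid_bar and the x axis of jar_neck, either way round below 0.5 rad), for 0.1 s.
At the end, for the whole second after the job is handed in: The wide lid is down on the jar's shoulder (within 4 mm), centred within 12 mm, level within 7 degrees, its bar turned at least 50 degrees from the line of the gaps (lugs under the collar), released; the narrow lid is within 30 mm of where it was (horizontal distance between lid_bar and jar_neck below 0.012 m and angle between lid_bar's own z axis and vertical below 0.12 rad and z of lid_bar in the frame of jar_neck between 0.034 and 0.043 m and angle between the x axis of lid_bar and the x axis of jar_neck, either way round above 0.87 rad and distance of small_lid_bar from where it was at the start of the episode below 0.03 m); the robot touches nothing.
It fails at once if the narrow lid is moved more than 30 mm (distance of small_lid_bar from where it was at the start of the episode above 0.03 m).
It also fails if it takes over 48 s, if anything falls off the work surface, if the arm or the gripper's body presses on something with over 40 N, if the wrist force passes 120 N, or if a joint passes its speed limit or range.

## Working session

There is one attempt and no reset: what is moved stays moved. The work goes in short steps, Python scripts to look and compute and a shell command to move; the robot and the scene stay as the last step left them, time stands still between calls to the robot, and variables do not carry over. Pictures are saved under pics/ and viewed, at most 10 in all, crops included, and the job is handed in when it is done.

```bash
mkdir -p pics; cat > h.py <<'E'
import numpy as np, cv2
from bench import get_obs, camera, spot_in
from scipy.spatial.transform import Rotation as R
def ray(c,u,v,fish=False):
    K=c["mtx"];x=(u-K[0][2])/K[0][0];y=(v-K[1][2])/K[1][1]
    if fish:
        r=np.hypot(x,y);s=np.sin(r)/max(r,1e-9);d=np.array([x*s,-y*s,-np.cos(r)])
    else: d=np.array([x,-y,-1.])
    E=np.array(c["extrinsics"]);return E[:3,3],E[:3,:3]@d
def at_z(c,u,v,z,fish=False):
    o,d=ray(c,u,v,fish);return o+d*(z-o[2])/d[2]
def save(c,n): cv2.imwrite(f"pics/{n}.png",c["frame"][:,:,::-1])
def pose():
    o=get_obs();q=o["eef_rot"];return np.array(o["eef_pos"]),R.from_quat([q[1],q[2],q[3],q[0]])
E
python3 - <<'E'
from h import *
c=camera("top");save(c,"top1")
for n in ["lid_bar","jar_neck","small_lid_bar"]: print(n,spot_in(c,n)[:3])
p,r=pose();print(p,r.as_matrix().round(3),get_obs()["time_s"])
print(np.array(c["extrinsics"]).round(3),c["mtx"])
E
```

```text
lid_bar [{'xyz': [0.5531, -0.2076, 0.0362], 'confidence': 0.91}, {'xyz': [0.5414, 0.0341, 0.035], 'confidence': 0.19}]
jar_neck [{'xyz': [0.5412, 0.0289, 0.0346], 'confidence': 0.73}]
small_lid_bar [{'xyz': [0.5391, 0.0329, 0.0352], 'confidence': 0.69}, {'xyz': [0.5044, 0.2925, 0.0263], 'confidence': 0.57}]
[0.20711426 0.53607212 0.25569655] [[-0.933  0.361 -0.001]
 [ 0.361  0.933 -0.001]
 [ 0.    -0.001 -1.   ]] 0.2
[[ 0.023  0.983 -0.182  0.289]
 [-1.     0.023 -0.004 -0.002]
 [ 0.     0.182  0.983  1.304]
 [ 0.     0.     0.     1.   ]] [[615.58741957   0.         325.40359919]
 [  0.         615.58741957 243.96896003]
 [  0.           0.           1.        ]]
```

View pics/top1.png

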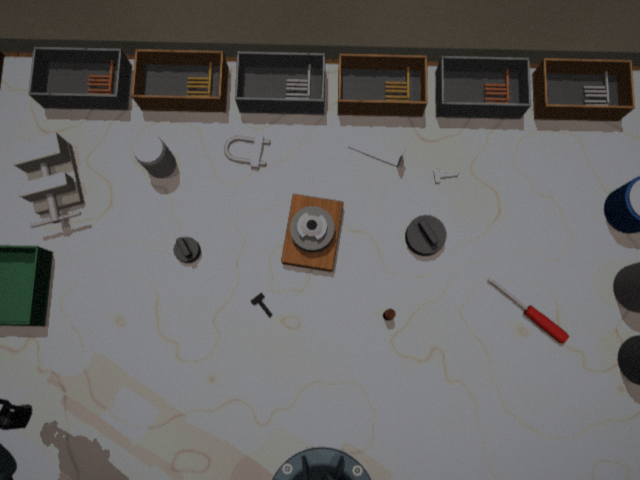

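The wide lid is at (426,235), the jar at (312,228) and the narrow lid at (187,250). I'll enlarge the jar and the wide lid for their angles.

```bash
python3 - <<'E'
import cv2,numpy as np
f=cv2.imread("pics/top1.png")
a=f[200:260,280:340];b=f[205:265,396:456]
o=np.hstack([cv2.resize(x,(400,400),interpolation=cv2.INTER_CUBIC) for x in(a,b)])
o=cv2.convertScaleAbs(o,alpha=1.8,beta=10)
cv2.imwrite("pics/crop1.png",o)
E
```

```text
(no output)
```

View pics/crop1.png

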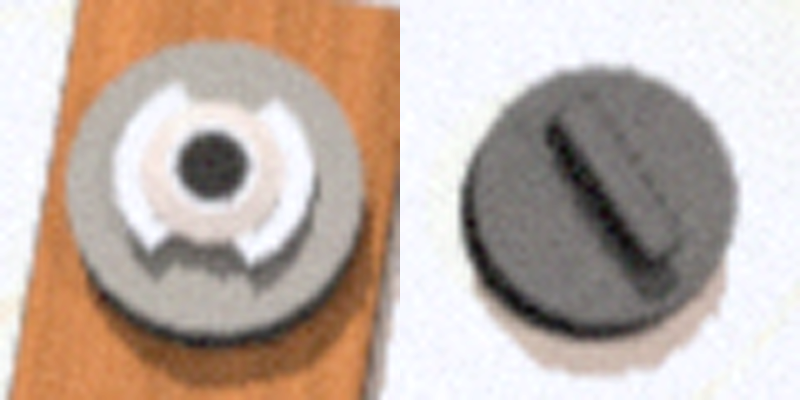

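The gap line runs through crop points (230,95) and (200,257), with the collar centre at about (215,176). The bar's top runs along about (90,145) in the crop and is centred near (620,178).

```bash
python3 - <<'E'
from h import *
c=camera("top")
s=6.667
P=lambda u,v,z:at_z(c,280+u/s,200+v/s,z)
Q=lambda u,v,z:at_z(c,396+(u-400)/s,205+v/s,z)
a,b=P(230,95,.088),P(200,257,.088);d=a-b
print("neck",P(215,176,.088),"shoulder",P(214,190,.07),"gap ang",np.degrees(np.arctan2(d[1],d[0]))%180)
a,b=Q(575,105,.064),Q(665,250,.064);d=a-b
print("bar",(a+b)/2,np.linalg.norm(d),np.degrees(np.arctan2(d[1],d[0]))%180,"lid top",Q(605,195,.034))
p,r=pose();t=(a+b)/2;
print("tool shift to bar",r.inv().apply(t-p), np.degrees(r.as_euler('ZYX')))
o=get_obs();print(o["q"])
w=camera("wrist");E=np.array(w["extrinsics"]);print("cam in tool",r.inv().apply(E[:3,3]-p),(r.inv().as_matrix()@E[:3,:3]).round(2),w["mtx"])
E
```

```text
neck [0.54899769 0.03093203 0.088     ] shoulder [0.548442   0.03159911 0.07      ] gap ang 171.29133114424937
bar [ 0.54885916 -0.20875619  0.064     ] 0.052728632753271165 31.35316264947798 lid top [ 0.54931645 -0.20903938  0.034     ]
tool shift to bar [-0.58729623 -0.57147009  0.19223005] [ 1.58869541e+02 -9.68458385e-03 -1.79951441e+02]
[ 9.95684801e-01  1.81197339e-01  1.60745464e+00 -8.37063957e-06
  1.35380484e+00 -2.06313713e-01]
cam in tool [ 0.08144038  0.00102187 -0.11718927] [[-0.    0.95  0.32]
 [ 1.    0.   -0.  ]
 [-0.    0.32 -0.95]] [[371.64829954   0.         318.1358944 ]
 [  0.         371.64829954 244.58611769]
 [  0.           0.           1.        ]]
```

```bash
python3 -m jog '[-0.3,-0.29,0,0,0,1.1,0, -0.3,-0.29,0,0,0,1.1,0, -0.3,-0.29,0,0,0,1.1,0, -0.3,-0.29,0,0,0,1.1,0, -0.3,-0.29,0,0,0,1.1,0, -0.3,-0.29,0,0,0,1.1,0, -0.3,-0.29,0,0,0,1.1,0, -0.587,-0.571,0.075,0,0,2.225,0, -0.587,-0.571,0.075,0,0,2.225,0, -0.587,-0.571,0.075,0,0,2.225,0, -0.587,-0.571,0.075,0,0,2.225,0, -0.587,-0.571,0.075,0,0,2.225,0, -0.587,-0.571,0.075,0,0,2.225,0, -0.587,-0.571,0.075,0,0,2.225,0, -0.587,-0.571,0.075,0,0,2.225,0, -0.587,-0.571,0.075,0,0,2.225,0, -0.587,-0.571,0.075,0,0,2.225,0]'
python3 - <<'E'
from h import *
c=camera("wrist");save(c,"w1")
p,r=pose();print(p,r.as_euler('ZYX',degrees=True))
E
```

```text
time_s: 2.42
eef_pos: [0.5488, -0.2067, 0.1816]
eef_rot: [-0.0, 0.963, 0.271, 0.0]
wrist_force: [-0.4, -1.0, 0.4]
opening: 1.004
grasp_force: 0.0
[ 0.54889446 -0.2067479   0.1817132 ] [ 3.14653267e+01 -1.39237442e-02  1.79984648e+02]
```

View pics/w1.png

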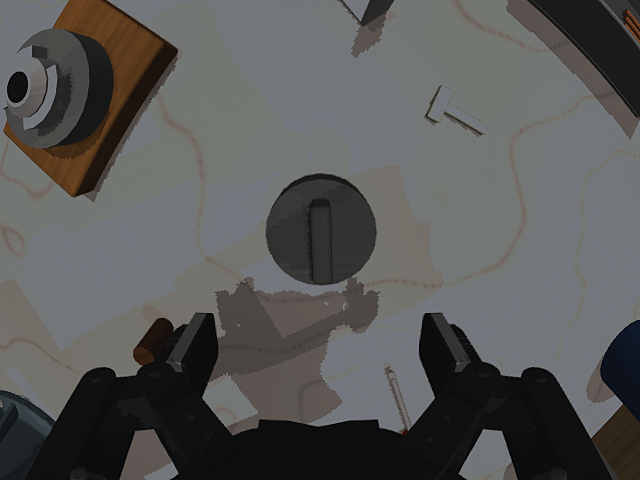

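The bar's top face covers u 314–329 and v 208–283. It stands upright in the picture, so it already lies along tool x.

```bash
python3 - <<'E'
from h import *
c=camera("wrist");p,r=pose()
a,b=at_z(c,321.5,209,.064,True),at_z(c,321.5,282,.064,True);d=a-b
print((a+b)/2,np.linalg.norm(d),np.degrees(np.arctan2(d[1],d[0])))
print("lid top",at_z(c,321,232,.034,True))
print(r.inv().apply((a+b)/2-p))
E
```

```text
[ 0.55196552 -0.20663927  0.064     ] 0.05153243170687227 31.618130044432544
lid top [ 0.55308533 -0.20580614  0.034     ]
[0.00261553 0.00131039 0.11778533]
```

```bash
python3 -m jog '[0.002,0.001,0.05,0,0,0,0, 0.002,0.001,0.09,0,0,0,0, 0.002,0.001,0.11,0,0,0,0, 0.002,0.001,0.118,0,0,0,0, 0.002,0.001,0.118,0,0,0,0, 0.002,0.001,0.118,0,0,0,1, 0.002,0.001,0.118,0,0,0,1, 0.002,0.001,0.118,0,0,0,1, 0.002,0.001,0.118,0,0,0,1, 0.002,0.001,0.118,0,0,0,1, 0.002,0.001,0.118,0,0,0,1, 0.002,0.001,0.118,0,0,0,1, 0.002,0.001,0.118,0,0,0,1]'
```

```text
time_s: 4.15
eef_pos: [0.5516, -0.2079, 0.0638]
eef_rot: [0.0, 0.963, 0.271, 0.0]
wrist_force: [0.5, -0.8, 5.3]
opening: 0.15
grasp_force: 61.0
```

```bash
python3 -m jog '[0,0,-0.05,0,0,0,1, 0,0,-0.1,0,0,0,1, 0,0,-0.13,0,0,0,1, 0.04,-0.03,-0.13,0,0,-0.18,1, 0.07,-0.05,-0.13,0,0,-0.36,1, 0.1,-0.07,-0.13,0,0,-0.54,1, 0.12,-0.085,-0.13,0,0,-0.72,1, 0.133,-0.095,-0.13,0,0,-0.9,1, 0.133,-0.095,-0.13,0,0,-1.08,1, 0.133,-0.095,-0.13,0,0,-1.26,1, 0.133,-0.095,-0.13,0,0,-1.44,1, 0.133,-0.095,-0.13,0,0,-1.6,1, 0.133,-0.095,-0.13,0,0,-1.655,1, 0.133,-0.095,-0.13,0,0,-1.655,1, 0.133,-0.095,-0.13,0,0,-1.655,1]'
python3 - <<'E'
from h import *
c=camera("wrist");save(c,"w2")
p,r=pose();print(p,r.as_euler('ZYX',degrees=True))
E
```

```text
time_s: 6.02
eef_pos: [0.6149, -0.0572, 0.1926]
eef_rot: [-0.001, 0.453, 0.892, -0.0]
wrist_force: [0.3, 0.2, -1.7]
opening: 0.151
grasp_force: 60.1
[ 0.61499157 -0.05722707  0.19284912] [ 1.26156525e+02 -3.83087195e-02 -1.79971205e+02]
```

View pics/w2.png

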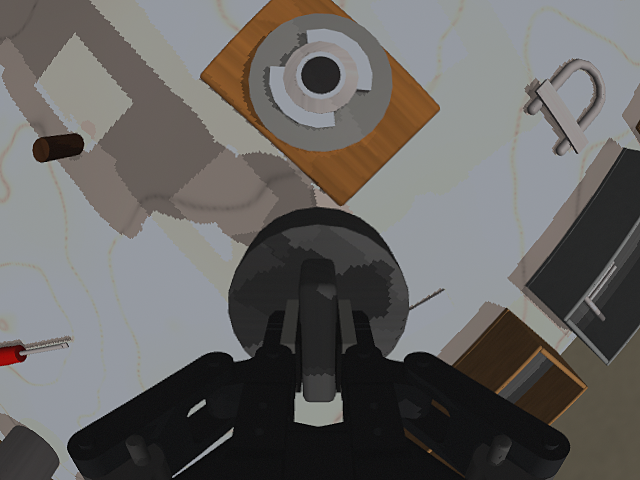

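The neck hole is at (321,75). The gap midpoints are at (288,48) and (353,107), and the bar's top runs from (317,262) to (319,401).

```bash
python3 - <<'E'
from h import *
c=camera("wrist");p,r=pose()
h=at_z(c,321,75,.098,True);k=at_z(c,321,78,.088,True)
a,b=at_z(c,288,48,.088,True),at_z(c,353,107,.088,True);d=a-b
print("hole",h,"collar",k,(a+b)/2,"gap",np.degrees(np.arctan2(d[1],d[0]))%180,np.linalg.norm(d))
a,b=at_z(c,317,262,.193,True),at_z(c,319,401,.193,True);d=a-b
m=(a+b)/2;print("bar in tool",r.inv().apply(m-p),np.linalg.norm(d),np.degrees(np.arctan2(d[1],d[0])))
for t in (h,k,np.array([.5517,.0318,.088])): print(r.inv().apply(t-m),r.inv().apply(t-p))
E
```

```text
hole [0.55179535 0.03376402 0.098     ] collar [0.55213629 0.03343989 0.088     ] [0.551509   0.03388628 0.088     ] gap 172.7689592946197 0.052324455562672074
bar in tool [ 5.75109561e-03  9.14056566e-04 -4.09337102e-05] 0.0621805766551716 126.8273241958876
[0.10502243 0.00176963 0.09504934] [0.11077353 0.00268369 0.09500841]
[0.1045548  0.00185765 0.10504908] [0.11030589 0.0027717  0.10500815]
[0.10348839 0.00053767 0.10504911] [0.10923949 0.00145172 0.10500818]
```

```bash
python3 -m jog '[0.05,0.001,0,0,0,0,1, 0.09,0.002,0,0,0,0,1, 0.109,0.002,0,0,0,0,1, 0.109,0.002,0.015,0,0,0,1, 0.109,0.002,0.03,0,0,0,1, 0.109,0.002,0.038,0,0,0,1, 0.109,0.002,0.041,0,0,0,1, 0.109,0.002,0.042,0,0,0,1, 0.109,0.002,0.042,0,0,0,1]'
```

```text
time_s: 7.25
eef_pos: [0.5528, 0.0316, 0.1516]
eef_rot: [0.0, 0.452, 0.892, 0.0]
wrist_force: [0.3, -0.7, -2.1]
opening: 0.148
grasp_force: 60.2
```

```bash
python3 -m jog '[0,0,0.001,0,0,0,1, 0,0,0.002,0,0,0,1, 0,0,0.0025,0,0,0,1, 0,0,0.0025,0,0,0,1, 0,0,0.0025,0,0,0,1]'
```

```text
time_s: 7.88
eef_pos: [0.5525, 0.0318, 0.1488]
eef_rot: [0.0, 0.452, 0.892, 0.0]
wrist_force: [-0.7, -0.2, -1.4]
opening: 0.153
grasp_force: 60.3
```

```bash
python3 -m jog '[0,0,0.001,0,0,0,1, 0,0,0.0015,0,0,0,1, 0,0,0.0015,0,0,0,1, 0,0,0.0015,0,0,0,1]'
```

```text
time_s: 8.38
eef_pos: [0.5527, 0.0318, 0.1486]
eef_rot: [0.0, 0.452, 0.892, 0.0]
wrist_force: [-4.2, -0.2, 8.1]
opening: 0.152
grasp_force: 61.8
```

```bash
python3 -m jog '[0,0,0,0,0,-0.13,1, 0,0,0,0,0,-0.26,1, 0,0,0,0,0,-0.39,1, 0,0,0,0,0,-0.52,1, 0,0,0,0,0,-0.65,1, 0,0,0,0,0,-0.79,1, 0,0,0,0,0,-0.79,1, 0,0,0,0,0,-0.79,1]'
```

```text
time_s: 9.38
eef_pos: [0.5525, 0.0318, 0.1472]
eef_rot: [-0.0, 0.076, 0.997, 0.0]
wrist_force: [0.9, -0.0, -1.5]
opening: 0.151
grasp_force: 60.2
```

```bash
python3 -m jog '[0,0,0.002,0,0,0,1, 0,0,0.004,0,0,0,1, 0,0,0.006,0,0,0,1, 0,0,0.006,0,0,0,1]'
```

```text
time_s: 9.88
eef_pos: [0.5523, 0.0319, 0.141]
eef_rot: [-0.0, 0.074, 0.997, 0.0]
wrist_force: [-0.1, -0.5, -1.9]
opening: 0.149
grasp_force: 60.2
```

```bash
python3 -m jog '[0,0,0.003,0,0,0,1, 0,0,0.006,0,0,0,1, 0,0,0.0075,0,0,0,1, 0,0,0.0082,0,0,0,1, 0,0,0.0082,0,0,0,1]'
```

```text
time_s: 10.5
eef_pos: [0.5523, 0.0319, 0.1338]
eef_rot: [-0.0, 0.074, 0.997, -0.0]
wrist_force: [-4.1, -0.1, 5.0]
opening: 0.148
grasp_force: 61.3
```

```bash
python3 -m jog '[0,0,-0.0005,0,0,0.15,1, 0,0,-0.0005,0,0,0.3,1, 0,0,-0.0005,0,0,0.45,1, 0,0,-0.0005,0,0,0.6,1, 0,0,-0.0005,0,0,0.75,1, 0,0,-0.0005,0,0,0.9,1, 0,0,-0.0005,0,0,1.05,1, 0,0,-0.0005,0,0,1.2,1, 0,0,-0.0005,0,0,1.28,1, 0,0,-0.0005,0,0,1.28,1]'; python3 -c "
from h import *
o=get_obs();print(o['torque']);p,r=pose();print(p,r.as_euler('ZYX',degrees=True))"
```

```text
time_s: 11.75
eef_pos: [0.5525, 0.0317, 0.1338]
eef_rot: [0.0, 0.655, 0.756, -0.0]
wrist_force: [-2.1, 0.0, 1.0]
opening: 0.153
grasp_force: 60.6
[-0.05747714  0.24997108 -0.02257921]
[0.55246394 0.03173933 0.13376445] [ 9.81788339e+01  8.86549218e-03 -1.79993621e+02]
```

Turned 73 degrees freely so far. Next I'll go gently on to the stop.

```bash
python3 -m jog '[0,0,0,0,0,0.05,1, 0,0,0,0,0,0.1,1, 0,0,0,0,0,0.14,1, 0,0,0,0,0,0.17,1, 0,0,0,0,0,0.17,1]'; python3 -c "
from h import *
o=get_obs();print(o['torque']);p,r=pose();print(p,r.as_euler('ZYX',degrees=True))"
```

```text
time_s: 12.38
eef_pos: [0.5507, 0.032, 0.1339]
eef_rot: [-0.001, 0.715, 0.699, -0.002]
wrist_force: [-9.5, -0.2, 9.7]
opening: 0.153
grasp_force: 78.1
[0.01508288 1.60656682 1.48814575]
[0.55068077 0.03202262 0.13389796] [ 8.87143894e+01  5.32330063e-02 -1.79748068e+02]
```

It has reached the stop, at about 1.5 N m. Now I'll relax, release and retreat.

```bash
python3 -m jog '[0,0,-0.0005,0,0,-0.04,1, 0,0,-0.0005,0,0,-0.04,0, 0,0,-0.0005,0,0,-0.04,0, 0,0,-0.0005,0,0,-0.04,0, 0,0,-0.0005,0,0,-0.04,0, 0,0,-0.0005,0,0,-0.04,0, 0,0,-0.0005,0,0,-0.04,0, 0,0,-0.03,0,0,-0.04,0, 0,0,-0.08,0,0,-0.04,0, 0,0,-0.13,0,0,-0.04,0, 0,0,-0.13,0,0,-0.04,0, 0,0,-0.13,0,0,-0.04,0]'
python3 - <<'E'
from h import *
c=camera("wrist");save(c,"w3")
p,r=pose();print(p,r.as_euler('ZYX',degrees=True))
E
```

```text
time_s: 13.88
eef_pos: [0.5522, 0.0319, 0.2631]
eef_rot: [-0.0, 0.703, 0.711, -0.0]
wrist_force: [-0.2, -0.4, -0.5]
opening: 0.999
grasp_force: 0.0
[0.55171077 0.03193091 0.26227167] [ 9.06833436e+01 -2.03966239e-02 -1.79881031e+02]
```

View pics/w3.png

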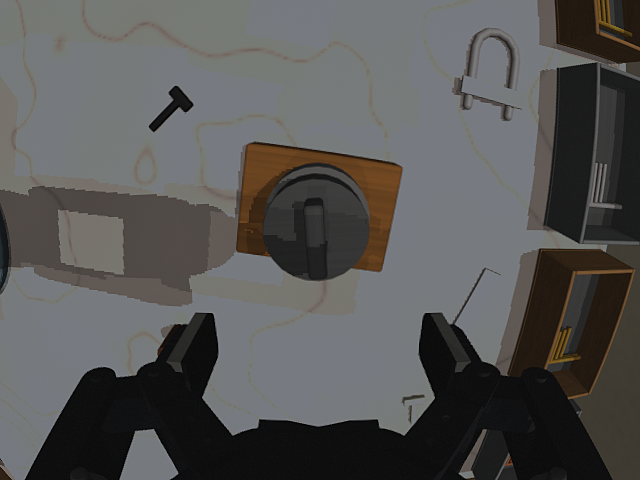

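The lid sits level on the jar at (317,225). Its bar is about 80 degrees from the gap line, and the gripper is clear and open.

```bash
python3 -c "
from bench import hand_in
print(hand_in())"
```

```text
the job is handed in; nothing more can be done
None
```

The jar is closed: the wide lid went on at 45 degrees, dropped at the gaps, was screwed clockwise to its stop and released; the narrow lid was not touched, and the job is handed in (no verdict was returned).

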